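# Square the glass pack into the corner stop

## Robot

A 7-joint arm with a two-finger parallel gripper is mounted at the origin on a cart in front of the work surface, level with it; the furniture and walls round the work are solid. World frame = base frame: x ahead of the robot, y to its left, z up, the work surface at z = 0. Lengths are in m, angles in rad, forces in N, time in s.
With the tool pointing down it reaches from about 0.4 to 0.85 m from the base axis. Payload 4.5 kg.
Tool frame: the origin (TCP) lies between the finger pads; the fingertips stand ahead of it and the grasp point (between the pads) is the TCP (tcp_to_tips is the z of the fingertips in the tool frame, in m); z points along the fingers, y is the line along which they close (so a half turn about z gives the same grasp; the last joint's range is limited). The gripper opens to 88 mm and grips with 3 to 60 N. Pads are 18 mm wide; open, the fingers measure 123 mm over their backs; the gripper's body (75 mm by 187 mm) begins 45 mm behind the grasp point.
Start: joints at [1.36, 0.689, -0.195, 1.565, 0.157, 0.902, -0.215], TCP at [0.152, -0.606, 0.258] pointing down, gripper open.
Joint ranges: [-3.01, 3.01], [-0.46, 2.08], [-1.47, 1.51], [0.13, 2.56], [-1, 4.14], [0.04, 2.09], [-2.66, 2.66]. Speed limits (rad/s): [2.57, 2.57, 3.14, 3.14, 3.14, 3.14, 3.14].

## Interface

Orientations are given as a rotation vector (axis times angle).
In Python, from workcell import sense, capture, sign_off, tcp_to_tips gives the robot as it stands.
- The arm moves only by the shell command python3 -m handwheel 'ROWS' [OPENING]. ROWS is JSON, a list of rows, each a list of 4 numbers: the shift along the tool's x, y, z in mm, then the turn about the tool's z in degrees. In form: [[dx, dy, dz, twist], ...]. A call has 1 to 5 rows; each row shifts and turns the commanded pose from where the row before left it, along the tool's axes as they then stand; what a row does not reach is not made up. A row lasts 1/10 s, in which the tool goes at most 50 mm and 8.59 degrees, less where a joint would pass 70% of its speed; a pose out of reach is approached as far as the arm can. A call is refused whole if a number of a shift passes 50 or a number of a turn 8.59, either way. A call with a gripper value outside its range is refused whole. OPENING is the opening, from -1 (shut) to 1 (fully open), set as the call begins (- or left out, the last holds). The fingers move at their own pace and stop on an object; the grip force is fixed at half the most. Time passes only in rows, so rows that do not move let the fingers close. It gives the time, the measured TCP pose, the force, the opening and the grip force at its end, in the units of the state.
- sense(): the state, without advancing time (a new reading comes with each control period).
- capture(name): name is "side" or "top" or "wrist"; returns a dict with "frame" (420x560x3 uint8, red, green, blue), "fx", "fy", "cx", "cy" (pixels), "R" (3x3) and "t" (3): a world point X has camera coordinates R X + t. Camera axes: x right, y down, z forward; pixel columns grow to the right and rows downward; lengths in m; the calibration is good to about 2 mm. A picture is of the moment at which its call begins. There is no depth.
- sign_off(): hands the job in; it is judged then, once.
The state is a dict: "clock": time; "qpos": joint angles; "joint_velocities": joint speeds; "tau": joint torques, N m; "tool_pos": TCP position; "eef_rot": TCP orientation; "wrist_force": force on the tool from outside, world axes, zero at the start; "torque": the same for the moment, N m; "finger_gap": finger opening in m; "grip_force": force on a finger pad.
Only numpy, scipy, OpenCV 4.12 (cv2) and the standard library are available. Lean on these libraries where they do the work, as an engineer would, in place of code of your own. Each camera call takes 0.05 s, during which the arm holds its last target. There are 200 camera calls.

## Task

Push the small pack of cover-glass panels along the bench into the aluminium corner stop, so that one long side of its black base lies flat against the long rail and one end touches the short rail. Only push it, gently and low down, with the fingertips or the outside of the fingers: do not grip, lift or tip it. Leave the brass weight, the orange cap, the film roll and the tape roll where they stand, and finish with the hand clear of everything.

Things in the scene. Friction and masses are not known exactly. Their poses are not given: they have to be found in the camera images.
- glass_pack: Pack of upright green glass panels in a black base, loose, 50 mm high, 0.2 kg. Base 40 mm along x, 76 mm along y, 10 mm high; panels stand 5 mm (x) and 4 mm (y) inside its edges. Origin: centre of the underside; z up. Same turned half round. Slides under 1 to 3 N; push at the base, fingertips 3 to 8 mm above the bench: pushed high at the glass it can tip.
- corner_stop: L-shaped aluminium stop fixed to the bench (z = 0), rails 18 mm high, 14 mm thick. Origin: inner corner at bench level. Inner face of long rail: plane x = 0, y 0 to -170 mm; of short rail: plane y = 0, x 0 to -70 mm; rails lie outside. The pack starts in the otherwise clear -x, -y quarter; seated, its centre is at x = -20, y = -38 mm here, its x axis parallel to this x (either way).
- weight: Brass weight with a knob, 33 mm across, 37 mm high, loose bystander behind or beside the stop. Origin: centre of the underside.
- cap: Orange cap, 45 mm across, 31 mm high, loose bystander behind or beside the stop. Origin: centre of the underside.
- film: Pale roll of film, standing, 62 mm across, 45 mm high, loose bystander behind or beside the stop. Origin: centre of the underside.
- tape: Roll of amber tape lying flat, 66 mm across, 20 mm high, loose bystander to the left of the pack. Origin: centre of the underside.

How it is judged:
By the outcome, as a careful person would: the job done as asked, in the order asked, and still so for the second after the job is handed in, with the robot touching nothing.
It also fails if it takes over 64 s, if anything falls off the work surface, if the arm or the gripper's body presses on something with over 40 N, if the wrist force passes 120 N, or if a joint passes its speed limit or range.

## Working session

There is one attempt and no reset: what is moved stays moved. The work goes in short steps, Python scripts to look and compute and a shell command to move; the robot and the scene stay as the last step left them, time stands still between calls to the robot, and variables do not carry over. Pictures are saved under pics/ and viewed, at most 12 in all, crops included, and the job is handed in when it is done.

```bash
mkdir -p pics; python3 - <<'E'
from workcell import sense,capture,tcp_to_tips
import cv2,numpy as np
s=sense();print(tcp_to_tips,s['clock'],s['tool_pos'],s['eef_rot'],s['finger_gap'],s['wrist_force'])
for n in("top","side"):
    c=capture(n);cv2.imwrite(f'pics/{n}0.png',c['frame'][:,:,::-1]);print(n,c['fx'],c['cx'],c['cy'],-np.array(c['R']).T@c['t'],np.round(c['R'],3).tolist())
E
```

```text
0.019 0.0 [ 0.15126004 -0.60581493  0.25693154] [-3.11633760e+00 -3.83421978e-01  5.75808749e-04] 0.08828339160056783 [ 0.00972079 -0.0494192  -0.20370686]
top 404.30758994406614 284.9547965940893 217.21302047839737 [0.39363305 0.37640654 0.86133237] [[0.028, -0.999, 0.034], [-0.982, -0.034, -0.184], [0.185, -0.028, -0.982]]
side 521.7938597367464 279.8926692574647 213.7391695984203 [0.55162199 1.01216397 0.58078482] [[-1.0, 0.004, -0.003], [0.004, 0.659, -0.752], [-0.001, -0.752, -0.659]]
```

View pics/top0.png

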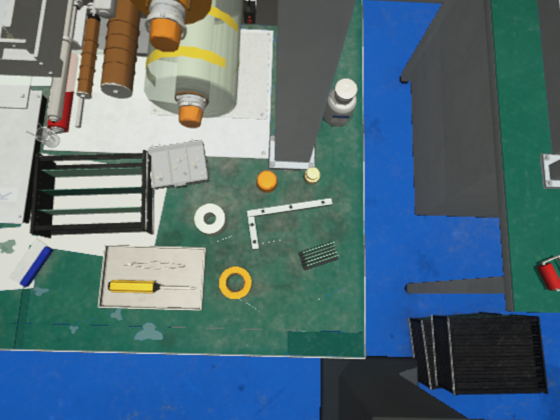

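View pics/side0.png

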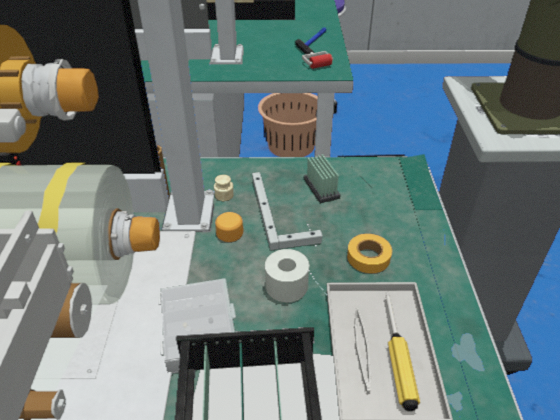

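The top view shows the stop's corner near (252,213), with its long rail running to (331,201) and its short rail to (254,248). The pack is near (320,256), the tape at (235,283), the film at (209,219), the cap at (267,181) and the weight at (312,175). A post stands behind the stop at about (293,160). The side view agrees.

```bash
cat > h.py <<'E'
import numpy as np,cv2
from workcell import sense,capture
def ray(c,uv,z):
    uv=np.atleast_2d(np.array(uv,float));R=np.array(c['R']);C=-R.T@np.array(c['t'])
    d=np.c_[(uv[:,0]-c['cx'])/c['fx'],(uv[:,1]-c['cy'])/c['fy'],np.ones(len(uv))]@R
    return C+d*((z-C[2])/d[:,2])[:,None]
def crop(c,name,x0,y0,x1,y1,k):
    cv2.imwrite('pics/'+name,cv2.resize(c['frame'][y0:y1,x0:x1,::-1],None,fx=k,fy=k,interpolation=cv2.INTER_CUBIC))
E
python3 - <<'E'
from h import *
c=capture('top');P=lambda uv,z:print(uv,np.round(ray(c,uv,z)[0]*1000))
P((257,218),.018);P((331,204),.018);P((258,248),.018);P((320,258),.01);P((235,283),.02);P((312,175),.03);P((267,181),.03);P((209,219),.045);P((293,165),0);P((363,350),0)
crop(c,'t1.png',230,160,370,265,5)
E
```

```text
(257, 218) [549. 411.  18.]
(331, 204) [585. 254.  18.]
(258, 248) [485. 407.  18.]
(320, 258) [469. 275.  10.]
(235, 283) [412. 451.  20.]
(312, 175) [644. 297.  30.]
(267, 181) [627. 393.  30.]
(209, 219) [538. 508.  45.]
(293, 165) [674. 337.   0.]
(363, 350) [284. 183.   0.]
```

View pics/t1.png

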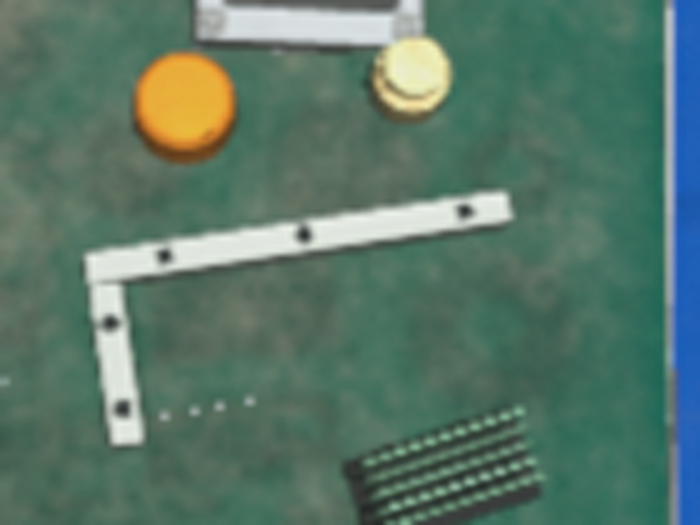

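```bash
python3 - <<'E'
from h import *
for n in('top','side','wrist'):
    c=capture(n);R=np.array(c['R']);
    for X in [(0,0,0),(0,0,.3),(.15,-.6,.258),(.25,-.05,0),(.25,-.05,.2),(.25,-.05,-.7),(.4,-.15,.25),(.5,-.4,0)]:
        p=R@np.array(X)+c['t'];print(n,X,np.round([c['fx']*p[0]/p[2]+c['cx'],c['fy']*p[1]/p[2]+c['cy'],p[2]],2))
    if n=='wrist':
        print(-R.T@np.array(c['t'])-sense()['tool_pos'],R);cv2.imwrite('pics/w0.png',c['frame'][:,:,::-1])
E
```

```text
top (0, 0, 0) [458.1  504.83   0.78]
top (0, 0, 0.3) [5.7082e+02 6.3246e+02 4.9000e-01]
top (0.15, -0.6, 0.258) [9.5125e+02 4.8643e+02 5.8000e-01]
top (0.25, -0.05, 0) [475.84 369.78   0.83]
top (0.25, -0.05, 0.2) [539.22 393.56   0.64]
top (0.25, -0.05, -0.7) [383.1  334.98   1.52]
top (0.4, -0.15, 0.25) [616.22 298.42   0.62]
top (0.5, -0.4, 0) [626.17 253.64   0.89]
side (0, 0, 0) [530.38 107.64   1.14]
side (0, 0, 0.3) [582.26 -38.86   0.95]
side (0.15, -0.6, 0.258) [425.05 -86.96   1.43]
side (0.25, -0.05, 0) [412.02  96.93   1.18]
side (0.25, -0.05, 0.2) [428.34   7.52   1.05]
side (0.25, -0.05, -0.7) [375.51 296.89   1.64]
side (0.4, -0.15, 0.25) [350.72 -33.66   1.09]
side (0.5, -0.4, 0) [297.23  35.28   1.44]
wrist (0, 0, 0) [-241.5   175.77    0.39]
wrist (0, 0, 0.3) [-1.73509e+03  3.50900e+02  1.00000e-01]
wrist (0.15, -0.6, 0.258) [2.7173e+02 2.8384e+02 1.4000e-01]
wrist (0.25, -0.05, 0) [-233.68  -53.36    0.33]
wrist (0.25, -0.05, 0.2) [-9.7513e+02 -2.9327e+02  1.3000e-01]
wrist (0.25, -0.05, -0.7) [114.89  59.43   1.  ]
wrist (0.4, -0.15, 0.25) [-2.08951e+03 -1.70804e+03  5.00000e-02]
wrist (0.5, -0.4, 0) [ 151.13 -269.75    0.28]
[0.06791451 0.01807542 0.12742616] [[ 2.42276094e-01 -9.70206889e-01 -9.41197685e-04]
 [-9.32849975e-01 -2.33213863e-01  2.74594643e-01]
 [-2.66633114e-01 -6.56497212e-02 -9.61559617e-01]]
```

View pics/w0.png

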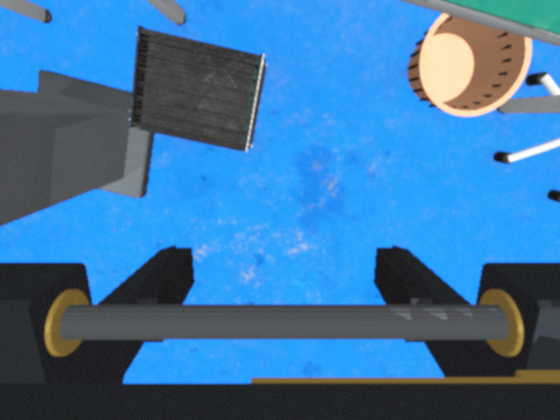

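The wrist view shows only the floor and crate, with the second bench at top right (480,10). I'll follow an arc inside that bench to reach the pack.

```bash
python3 -m handwheel '[[35,-35,0,0],[35,-35,0,0],[35,-35,0,0],[35,-35,0,0],[35,-35,0,0]]' -0.1; python3 -m handwheel '[[35,-35,0,0],[30,-36,0,0],[30,-36,0,0],[30,-36,0,0],[30,-36,0,0]]'; python3 -m handwheel '[[30,-36,0,0],[30,-36,0,0],[10,-40,0,0],[10,-40,0,0],[10,-40,0,0]]'
```

```text
clock: 0.8
tool_pos: [0.2796, -0.3925, 0.2579]
eef_rot: [3.118, 0.383, 0.001]
wrist_force: [1.0, -0.7, 0.4]
finger_gap: 0.0503
grip_force: 0.0
clock: 1.3
tool_pos: [0.3866, -0.1813, 0.2579]
eef_rot: [3.118, 0.383, 0.001]
wrist_force: [0.7, -0.0, 0.5]
finger_gap: 0.0397
grip_force: 0.0
clock: 1.8
tool_pos: [0.4267, 0.0269, 0.2578]
eef_rot: [3.118, 0.384, 0.001]
wrist_force: [0.3, 0.6, 0.2]
finger_gap: 0.0396
grip_force: 0.0
```

```bash
python3 -m handwheel '[[10,-40,0,0],[10,-40,0,0],[10,-40,0,0],[10,-40,0,0],[10,-40,0,0]]'; python3 -m handwheel '[[0,-20,0,0],[0,0,0,0],[0,0,0,0]]'|sed -n 2p
python3 - <<'E'
from h import *
c=capture('wrist');cv2.imwrite('pics/w1.png',c['frame'][:,:,::-1])
print(sense()['tool_pos'],c['fx'],ray(c,[(0,0),(560,0),(280,213)],0))
E
```

```text
clock: 2.3
tool_pos: [0.4265, 0.2331, 0.2578]
eef_rot: [3.118, 0.384, 0.001]
wrist_force: [0.4, -0.6, 0.1]
finger_gap: 0.0395
grip_force: 0.0
tool_pos: [0.4217, 0.25, 0.2576]
[0.42198687 0.24909115 0.2575928 ] 328.54828661602073 [[5.28413980e-01 5.79301556e-01 5.55111512e-17]
 [6.68751788e-01 1.85879864e-02 0.00000000e+00]
 [3.75549277e-01 2.44106435e-01 0.00000000e+00]]
```

View pics/w1.png

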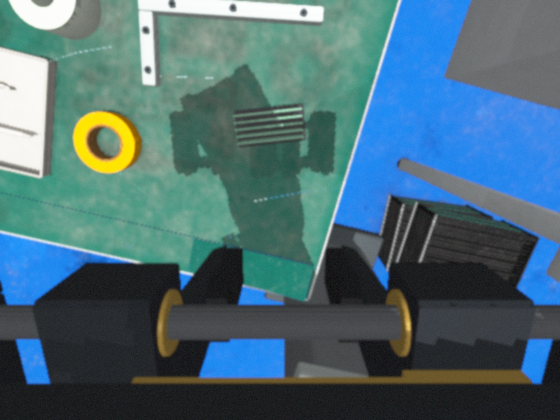

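The wrist view shows the long rail's inner edge from (158,14) to (323,21), and the short rail down to (156,84). The pack's corners are about (233,112), (303,104), (304,138) and (238,147). The tape is at (106,142).

```bash
python3 - <<'E'
from h import *
c=capture('wrist')
f=c['frame'];hsv=cv2.cvtColor(f,cv2.COLOR_RGB2HSV)
m=((hsv[...,1]<45)&(hsv[...,2]>170)).astype('u1')
# inner edge of long rail: lowest white pixel per column; short: rightmost per row
a=[(u,np.where(m[:40,u])[0].max()+.5) for u in range(175,315,3) if m[:40,u].any()]
b=[(np.where(m[v,130:175])[0].max()+130.5,v) for v in range(28,82,3) if m[v,130:175].any()]
A=ray(c,a,.018)[:,:2];B=ray(c,b,.018)[:,:2]
def fl(P):
    vx,vy,x,y=cv2.fitLine(P.astype('f4'),cv2.DIST_HUBER,0,.001,.001).ravel();return np.array([x,y]),np.array([vx,vy])
pa,da=fl(A);pb,db=fl(B)
t=np.linalg.solve(np.c_[da,-db],pb-pa);K=pa+t[0]*da
ya=da*np.sign(da[1]);ys=np.degrees(np.arctan2(-ya[0],ya[1]));xb=db*np.sign(db[0])
print('corner',K,'yaw',ys,np.degrees(np.arctan2(xb[1],xb[0])))
g=np.radians(ys);Rt=np.array([[np.cos(g),np.sin(g)],[-np.sin(g),np.cos(g)]])
for z in(.0,.01,.05):
    p=ray(c,[(233,112),(303,104),(304,138),(238,147)],z)[:,:2]
    print(z,np.round((p-K)@Rt.T*1000,1).tolist(),np.linalg.norm(p[0]-p[1]),np.linalg.norm(p[1]-p[2]))
print('tape',(ray(c,(106,142),.02)[0,:2]-K)@Rt.T, 'tcp',Rt@(sense()['tool_pos'][:2]-K))
crop(c,'w2.png',140,0,340,160,4)
E
```

```text
corner [0.5536662  0.41861948] yaw 10.666451 11.082393
0.0 [[-91.7, -80.3], [-78.7, -158.3], [-115.8, -162.2], [-130.3, -86.7]] 0.07907953114840521 0.037308665376936875
0.01 [[-91.7, -81.8], [-79.0, -157.7], [-115.1, -161.5], [-129.3, -88.0]] 0.07702608408685073 0.036339876511142795
0.05 [[-91.6, -87.7], [-80.2, -155.5], [-112.5, -158.9], [-125.2, -93.2]] 0.06881229584063295 0.03246472104796661
tape [-0.13105278  0.0547674 ] tcp [-0.16069559 -0.14256167]
```

View pics/w2.png

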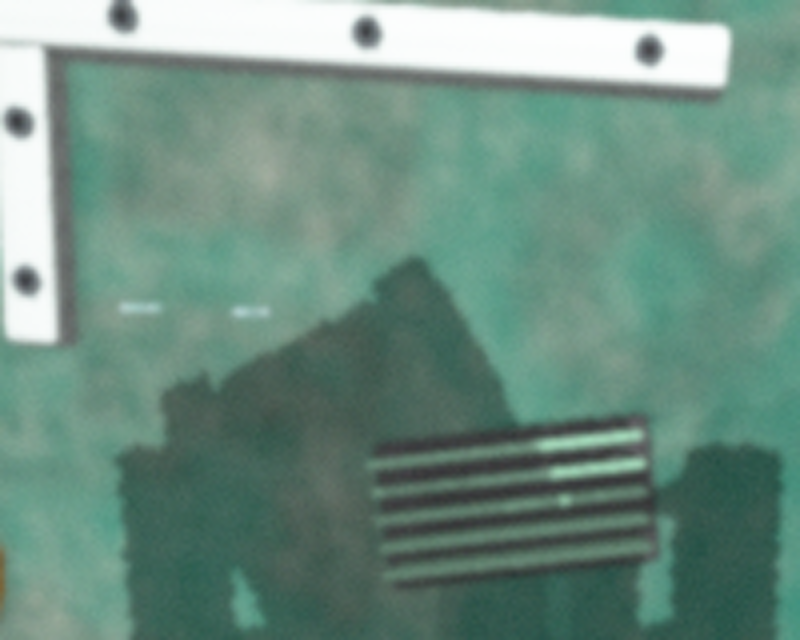

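```bash
cat >> h.py <<'E'
def tcp():
    K=np.array([.5537,.4186]);g=np.radians(10.9);s=sense()
    Rt=np.array([[np.cos(g),np.sin(g)],[-np.sin(g),np.cos(g)]])
    from scipy.spatial.transform import Rotation as R
    M=R.from_rotvec(s['eef_rot']).as_matrix()
    print('t',round(s['clock'],2),'stop xy mm',np.round(Rt@(s['tool_pos'][:2]-K)*1000,1),'tipz',round(s['tool_pos'][2]*1000-19,1),'dyaw',round(np.degrees(np.arctan2(M[1,0],M[0,0]))-10.9,2),'F stop',np.round(Rt@s['wrist_force'][:2],2),round(s['wrist_force'][2],2),'gap',round(s['finger_gap'],4))
if __name__=='__main__':tcp()
E
python3 -m handwheel '[[0,-21,0,3.1],[0,0,40,0],[0,0,40,0],[0,0,40,0],[0,0,40,0]]' >/dev/null;python3 -m handwheel '[[0,0,20,0],[0,0,20,0],[0,0,10,0],[0,0,0,0],[0,0,0,0]]'>/dev/null; python3 h.py
```

```text
t 3.7 stop xy mm [-161.9 -119.5] tipz 29.3 dyaw -0.03 F stop [0.14 1.16] 0.34 gap 0.0397
```

```bash
python3 -m handwheel '[[0,0,12,0],[0,0,6,0],[0,0,6,0],[0,0,0,0],[0,0,0,0]]' >/dev/null; python3 h.py; python3 - <<'E'
from h import *
c=capture('wrist');cv2.imwrite('pics/w3.png',c['frame'][:,:,::-1])
E
```

```text
t 4.2 stop xy mm [-162.5 -119. ] tipz 4.5 dyaw 0.04 F stop [ 1.26 -0.04] 0.35 gap 0.0397
```

View pics/w3.png

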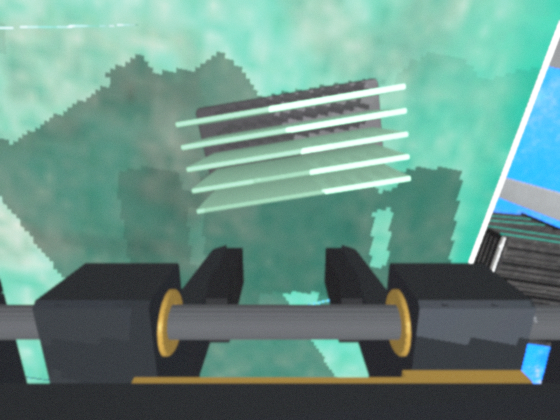

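The fingertips sit just behind the pack's rear base edge and roughly central: fingers at columns 215 to 350, pack at 197 to 405. Next I'll push towards the long rail.

```bash
for i in 1; do :; done; python3 -m handwheel '[[5,0,0,0],[5,0,0,0],[5,0,0,0],[5,0,0,0],[5,0,0,0]]' >/dev/null; python3 h.py; python3 -m handwheel '[[5,0,0,0],[5,0,0,0],[5,0,0,0],[5,0,0,0],[5,0,0,0]]' >/dev/null; python3 h.py; python3 -m handwheel '[[5,0,0,0],[5,0,0,0],[5,0,0,0],[5,0,0,0],[5,0,0,0]]' >/dev/null; python3 h.py; python3 -m handwheel '[[0,0,0,0]]' >/dev/null; python3 h.py
python3 - <<'E'
from h import *
c=capture('wrist');cv2.imwrite('pics/w4.png',c['frame'][:,:,::-1])
E
```

```text
t 4.75 stop xy mm [-137.  -118.9] tipz 4.7 dyaw 0.03 F stop [-0.08  1.85] 0.08 gap 0.0396
t 5.25 stop xy mm [-112.2 -119.2] tipz 4.6 dyaw 0.02 F stop [-1.38  0.42] -0.82 gap 0.0398
t 5.75 stop xy mm [ -86.9 -119. ] tipz 4.7 dyaw 0.02 F stop [-0.25 -0.43] 0.22 gap 0.0395
t 5.85 stop xy mm [ -86.1 -118.9] tipz 4.8 dyaw -0.01 F stop [-0.51 -0.28] 0.8 gap 0.0398
```

View pics/w4.png

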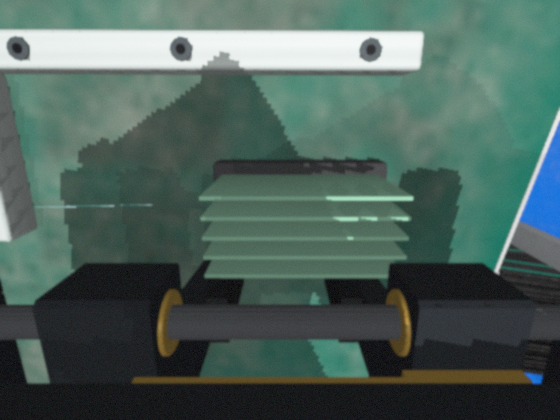

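The pack is now square to the rail. Its base front edge is at row 162 (columns 214 to 387) and the rail's inner edge is at row 72.

```bash
python3 - <<'E'
from h import *
c=capture('wrist');K=np.array([.5537,.4186]);g=np.radians(10.9)
Rt=np.array([[np.cos(g),np.sin(g)],[-np.sin(g),np.cos(g)]])
q=lambda uv,z:print(uv,np.round((ray(c,uv,z)[:,:2]-K)@Rt.T*1000,1).tolist())
q([(214,163),(387,163)],.01);q([(60,71),(420,72)],.018);q([(36,225),(5,73)],.018)
E
python3 -m handwheel '[[5,0,0,0],[5,0,0,0],[5,0,0,0],[5,0,0,0],[3,0,0,0]]' >/dev/null; python3 h.py; python3 -m handwheel '[[3,0,0,0],[2,0,0,0],[0,0,0,0]]' >/dev/null; python3 h.py
```

```text
[(214, 163), (387, 163)] [[-36.5, -87.8], [-36.5, -162.3]]
[(60, 71), (420, 72)] [[-0.6, -33.4], [-1.0, -169.3]]
[(36, 225), (5, 73)] [[-62.0, -11.6], [-1.3, -12.4]]
t 6.45 stop xy mm [ -63.6 -119. ] tipz 4.7 dyaw 0.01 F stop [-0.58  0.74] 0.2 gap 0.0399
t 6.75 stop xy mm [ -58.9 -118.9] tipz 4.7 dyaw 0.02 F stop [ 0.93 -1.18] 0.85 gap 0.0397
```

```bash
python3 -m handwheel '[[2,0,0,0],[2,0,0,0],[2,0,0,0],[1,0,0,0],[0,0,0,0]]' >/dev/null; python3 h.py; python3 -m handwheel '[[1,0,0,0],[0,0,0,0]]' >/dev/null; python3 h.py; python3 -m handwheel '[[1,0,0,0],[0,0,0,0]]' >/dev/null; python3 h.py;
```

```text
t 7.25 stop xy mm [ -52.  -118.9] tipz 4.7 dyaw 0.02 F stop [-0.47  0.11] 0.15 gap 0.04
t 7.45 stop xy mm [ -51.4 -118.9] tipz 4.7 dyaw 0.03 F stop [-1.07  0.5 ] 1.67 gap 0.0399
t 7.65 stop xy mm [ -50.3 -119. ] tipz 4.7 dyaw 0.02 F stop [-1.08  0.38] -0.28 gap 0.0394
```

```bash
python3 -m handwheel '[[1,0,0,0],[0,0,0,0]]' >/dev/null; python3 h.py; python3 -m handwheel '[[1,0,0,0],[0,0,0,0]]' >/dev/null; python3 h.py; python3 -m handwheel '[[0,0,0,0]]' >/dev/null; python3 h.py
```

```text
t 7.85 stop xy mm [ -50.2 -118.9] tipz 4.6 dyaw 0.03 F stop [-3.15  0.34] 3.05 gap 0.0394
t 8.05 stop xy mm [ -50.  -118.9] tipz 4.6 dyaw 0.04 F stop [-5.5  0. ] 3.87 gap 0.0397
t 8.15 stop xy mm [ -50.  -118.9] tipz 4.6 dyaw 0.04 F stop [-5.85  0.83] 3.2 gap 0.0395
```

The pack met the long rail: motion stopped with about 5 N of force. I'll back off, shut the fingers and go round to its free end.

```bash
python3 -m handwheel '[[-3,0,0,0],[-7,0,0,0],[-15,0,0,0],[-15,0,0,0],[0,0,0,0]]' >/dev/null; python3 h.py; python3 -m handwheel '[[0,20,0,0],[0,20,0,0],[0,20,0,0],[0,18,0,0],[0,0,0,0]]' -1 >/dev/null; python3 h.py; python3 -m handwheel '[[20,0,0,0],[20,0,0,0],[20,0,0,0],[8,0,0,0],[0,0,0,0]]' >/dev/null; python3 h.py
python3 - <<'E'
from h import *
c=capture('wrist');cv2.imwrite('pics/w5.png',c['frame'][:,:,::-1])
E
```

```text
t 8.65 stop xy mm [ -90.2 -118.8] tipz 4.6 dyaw 0.11 F stop [ 0.76 -0.23] -0.42 gap 0.04
t 9.15 stop xy mm [ -87.  -200.8] tipz 4.8 dyaw -0.26 F stop [-0.63  0.06] -0.17 gap 0.0019
t 9.65 stop xy mm [ -19. -196.] tipz 4.8 dyaw 0.03 F stop [0.33 0.3 ] -0.54 gap 0.0002
```

View pics/w5.png

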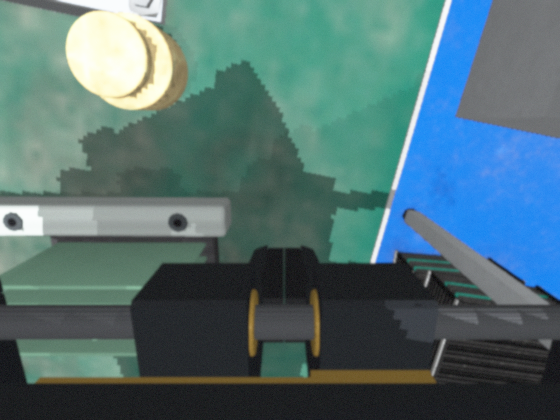

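The shut fingers are at columns 250 to 318, just beyond the pack's free end at column 217, and the pack lies along the rail. I'll push towards the short rail.

```bash
python3 -m handwheel '[[0,-5,0,0],[0,-5,0,0],[0,-5,0,0],[0,-5,0,0],[0,-5,0,0]]' >/dev/null; python3 h.py; python3 -m handwheel '[[0,-5,0,0],[0,-5,0,0],[0,-5,0,0],[0,-5,0,0],[0,-5,0,0]]' >/dev/null; python3 h.py; python3 -m handwheel '[[0,-5,0,0],[0,-5,0,0],[0,-5,0,0],[0,-5,0,0],[0,-5,0,0]]' >/dev/null; python3 h.py; python3 -m handwheel '[[0,-5,0,0],[0,-3,0,0],[0,0,0,0]]' >/dev/null; python3 h.py
python3 - <<'E'
from h import *
c=capture('side');crop(c,'s1.png',200,140,360,260,5)
E
```

```text
t 10.2 stop xy mm [ -20.9 -172. ] tipz 4.7 dyaw 0.03 F stop [ 0.17 -2.15] 2.03 gap 0.0004
t 10.7 stop xy mm [ -20.7 -146.9] tipz 4.6 dyaw 0.01 F stop [-1.6  -1.97] 1.92 gap 0.0006
t 11.2 stop xy mm [ -20.6 -121.6] tipz 4.6 dyaw 0.03 F stop [-2.46 -2.92] 1.06 gap 0.0004
t 11.5 stop xy mm [ -20.2 -112.4] tipz 4.7 dyaw 0.09 F stop [ 0.01 -0.92] 0.38 gap 0.0007
```

View pics/s1.png

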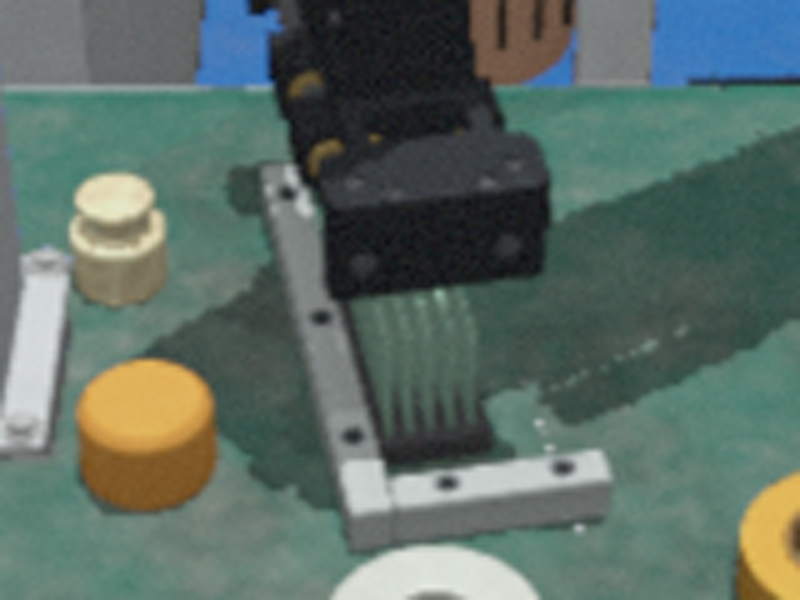

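The pack is flush along the long rail, about 15 mm short of the short rail, and the bystanders haven't moved. I'll carry on slowly until it touches.

```bash
python3 -m handwheel '[[0,-4,0,0],[0,-4,0,0],[0,-3,0,0],[0,-2,0,0],[0,0,0,0]]' >/dev/null; python3 h.py; python3 -m handwheel '[[0,-2,0,0],[0,0,0,0]]' >/dev/null; python3 h.py;  python3 -m handwheel '[[0,-1,0,0],[0,0,0,0]]' >/dev/null; python3 h.py;python3 -m handwheel '[[0,-1,0,0],[0,0,0,0]]' >/dev/null; python3 h.py
```

```text
t 12.05 stop xy mm [ -20.2 -100. ] tipz 4.8 dyaw 0.06 F stop [ 0.11 -0.65] -0.5 gap 0.0007
t 12.25 stop xy mm [-20.3 -98.7] tipz 4.7 dyaw 0.03 F stop [-0.37 -0.82] -0.25 gap 0.0002
t 12.45 stop xy mm [-20.3 -98.1] tipz 4.7 dyaw 0.02 F stop [-0.12 -1.36] 0.76 gap 0.0003
t 12.65 stop xy mm [-20.4 -97. ] tipz 4.7 dyaw 0.02 F stop [ 0.35 -0.75] 1.42 gap 0.0005
```

```bash
python3 -m handwheel '[[0,-1,0,0],[0,-1,0,0],[0,0,0,0]]' >/dev/null; python3 h.py;  python3 -m handwheel '[[0,-1,0,0],[0,0,0,0]]' >/dev/null; python3 h.py;python3 -m handwheel '[[0,-1,0,0],[0,0,0,0]]' >/dev/null; python3 h.py
```

```text
t 12.95 stop xy mm [-20.4 -94.6] tipz 4.7 dyaw 0.04 F stop [-0.6   0.08] -0.55 gap 0.0006
t 13.15 stop xy mm [-20.4 -93.7] tipz 4.7 dyaw 0.04 F stop [ 0.   -1.12] 0.61 gap 0.0004
t 13.35 stop xy mm [-20.4 -92.8] tipz 4.7 dyaw 0.04 F stop [-0.84 -1.65] 0.19 gap 0.0006
```

```bash
python3 -m handwheel '[[0,-1,0,0],[0,0,0,0]]' >/dev/null; python3 h.py;  python3 -m handwheel '[[0,-1,0,0],[0,0,0,0]]' >/dev/null; python3 h.py;python3 -m handwheel '[[0,-1,0,0],[0,0,0,0]]' >/dev/null; python3 h.py
```

```text
t 13.55 stop xy mm [-20.4 -91.7] tipz 4.7 dyaw 0.04 F stop [-0.45 -1.63] 0.52 gap 0.0006
t 13.75 stop xy mm [-20.4 -90.7] tipz 4.7 dyaw 0.04 F stop [-0.44 -1.94] 1.87 gap 0.0005
t 13.95 stop xy mm [-20.4 -90.6] tipz 4.7 dyaw 0.0 F stop [-0.43 -2.95] 1.32 gap 0.0005
```

```bash
python3 -m handwheel '[[0,-1,0,0],[0,0,0,0]]' >/dev/null; python3 h.py;  python3 -m handwheel '[[0,-1,0,0],[0,0,0,0]]' >/dev/null; python3 h.py
python3 -m handwheel '[[0,3,0,0],[0,5,0,0],[0,10,0,0],[0,20,0,0],[0,0,0,0]]' >/dev/null; python3 -m handwheel '[[0,0,-30,0],[0,0,-40,0],[0,0,-40,0],[0,0,-40,0],[-20,0,-40,0]]' >/dev/null; python3 -m handwheel '[[-30,0,0,0],[-40,0,0,0],[0,0,0,0],[0,0,0,0]]' >/dev/null; python3 h.py
python3 - <<'E'
from h import *
c=capture('wrist');crop(c,'w6.png',40,0,300,195,3)
E
```

```text
t 14.15 stop xy mm [-20.4 -90.5] tipz 4.7 dyaw -0.02 F stop [-0.69 -4.59] 2.77 gap 0.0006
t 14.35 stop xy mm [-20.4 -90.4] tipz 4.7 dyaw -0.05 F stop [ 0.84 -7.07] 4.08 gap 0.0007
t 15.75 stop xy mm [-110.9 -124.9] tipz 195.1 dyaw 0.13 F stop [ 0.66 -0.01] 0.59 gap 0.0005
```

View pics/w6.png

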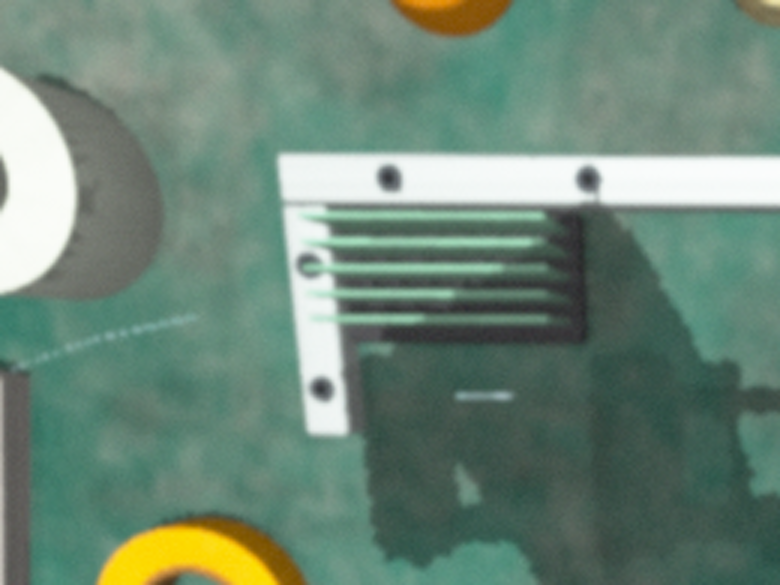

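The pack is in the corner, its base right edge at crop column 585 and its rear edge near row 341. I'll check the rear edge is parallel to the rail.

```bash
python3 - <<'E'
from h import *
c=capture('wrist');K=np.array([.5537,.4186]);g=np.radians(10.9)
Rt=np.array([[np.cos(g),np.sin(g)],[-np.sin(g),np.cos(g)]])
q=lambda uv,z:np.round((ray(c,uv,z)[:,:2]-K)@Rt.T*1000,1)
v=cv2.cvtColor(c['frame'],cv2.COLOR_RGB2HSV);G=c['frame'][...,1].astype(float)
rail=[];back=[]
for u in range(168,232,4):
    col=cv2.GaussianBlur(G,(5,1),0)[:,u]
    s=100+np.argmax(np.diff(col[100:124]));back.append((u,s+.5))
    r=55+np.argmin(np.diff(col[55:75]));rail.append((u,r+.5))
B=q(back,.01);A=q(rail,.018)
print(back);print(B[:,0],A[:,0]);print(np.degrees(np.polyfit(B[:,1],B[:,0],1)[0]),np.degrees(np.polyfit(A[:,1],A[:,0],1)[0]))
print(q([(235,90)],.01))
E
```

```text
[(168, np.float64(105.5)), (172, np.float64(106.5)), (176, np.float64(106.5)), (180, np.float64(106.5)), (184, np.float64(106.5)), (188, np.float64(106.5)), (192, np.float64(106.5)), (196, np.float64(106.5)), (200, np.float64(106.5)), (204, np.float64(106.5)), (208, np.float64(106.5)), (212, np.float64(106.5)), (216, np.float64(106.5)), (220, np.float64(106.5)), (224, np.float64(106.5)), (228, np.float64(115.5))]
[-31.1 -32.  -32.  -32.  -32.  -32.  -32.  -32.  -32.  -32.  -31.9 -31.9
 -31.9 -31.9 -31.9 -40.3] [0.2 0.2 0.2 0.2 0.2 0.2 0.2 0.2 0.2 0.2 0.2 0.2 0.2 0.2 0.2 0.2]
2.8923921402022046 1.0987472393896624e-16
[[-16.9 -77.2]]
```

Within a pixel, the panels and rear edge are parallel to the rail (rear edge at x about -40, end at y about -77). One light finishing push against the long rail will seat it firmly.

```bash
python3 -m handwheel '[[10,-30,0,0],[10,-30,0,0],[0,-23,0,0],[0,0,30,0],[0,0,40,0]]' -0.5 >/dev/null; python3 -m handwheel '[[0,0,40,0],[0,0,40,0],[0,0,20,0],[0,0,10,0],[0,0,10,0]]' >/dev/null;python3 -m handwheel '[[0,0,0,0],[0,0,0,0]]' >/dev/null; python3 h.py; python3 -m handwheel '[[10,0,0,0],[10,0,0,0],[8,0,0,0],[4,0,0,0],[0,0,0,0]]' >/dev/null; python3 h.py
```

```text
t 17.05 stop xy mm [-89.5 -42.6] tipz 5.5 dyaw 0.01 F stop [ 0.04 -0.49] 0.8 gap 0.0219
t 17.55 stop xy mm [-57.3 -43.2] tipz 4.8 dyaw -0.03 F stop [ 0.39 -0.15] -1.25 gap 0.0224
```

```bash
python3 -m handwheel '[[3,0,0,0],[2,0,0,0],[1,0,0,0],[0,0,0,0]]' >/dev/null; python3 h.py; python3 -m handwheel '[[1,0,0,0],[0,0,0,0]]' >/dev/null; python3 h.py; python3 -m handwheel '[[1,0,0,0],[0,0,0,0]]' >/dev/null; python3 h.py; python3 -m handwheel '[[1,0,0,0],[0,0,0,0]]' >/dev/null; python3 h.py
```

```text
t 17.95 stop xy mm [-52.4 -42.9] tipz 4.7 dyaw 0.03 F stop [-0.11 -0.38] 0.28 gap 0.0222
t 18.15 stop xy mm [-51.4 -42.9] tipz 4.7 dyaw 0.03 F stop [ 0.94 -0.01] 0.49 gap 0.0218
t 18.35 stop xy mm [-50.5 -43. ] tipz 4.7 dyaw 0.03 F stop [-0.41  0.59] -0.74 gap 0.0219
t 18.55 stop xy mm [-49.9 -43. ] tipz 4.6 dyaw 0.04 F stop [-1.17 -0.85] 0.77 gap 0.0218
```

```bash
python3 -m handwheel '[[1,0,0,0],[0,0,0,0]]' >/dev/null; python3 h.py; python3 -m handwheel '[[1,0,0,0],[0,0,0,0]]' >/dev/null; python3 h.py; python3 -m handwheel '[[-3,0,0,0],[-8,0,0,0],[-15,0,0,0],[-15,0,0,0],[0,0,-30,0]]' >/dev/null;  python3 -m handwheel '[[0,0,-40,0],[0,0,-40,0],[0,0,-40,0],[0,40,-40,0],[0,40,0,0]]' >/dev/null; python3 -m handwheel '[[-20,0,0,0],[0,0,0,0],[0,0,0,0],[0,0,0,0]]' >/dev/null; python3 h.py
python3 - <<'E'
from h import *
c=capture('wrist');d=capture('side')
a=cv2.resize(c['frame'][0:195,40:300],(600,450));b=cv2.resize(d['frame'][140:290,200:400],(600,450))
cv2.imwrite('pics/f.png',cv2.resize(np.hstack([a,b])[:,:,::-1],(800,300)))
E
```

```text
t 18.75 stop xy mm [-49.7 -42.9] tipz 4.6 dyaw 0.04 F stop [-4.73 -0.66] 2.58 gap 0.0224
t 18.95 stop xy mm [-49.6 -42.9] tipz 4.5 dyaw 0.05 F stop [-7.29 -0.11] 4.36 gap 0.0223
t 20.35 stop xy mm [-107.6 -117. ] tipz 190.0 dyaw 0.11 F stop [0.45 0.05] -0.53 gap 0.022
```

View pics/f.png

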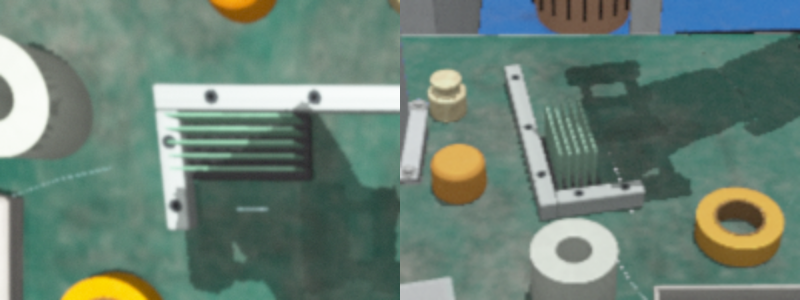

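The pack is upright and seated against both rails, with its base edge at (312,180) in the left panel. The bystanders are where they were and the hand is well clear.

```bash
python3 -c "from workcell import sign_off;print(sign_off())"
```

```text
the job is handed in; nothing more can be done
None
```

The glass pack is pushed upright into the corner, one long side of its base against the long rail and one end against the short rail; the weight, cap, film and tape were left alone, the hand is clear, and the job is handed in.

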